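# Lever open the specimen chamber flap

### The job

Open the specimen chamber by its lever: first push the sliding stop fully out from under the lever by its upright post, then slowly press the lever's wide long end down onto the rubber bumper, so that the short end raises the heavy flap without a jerk. Finish while still holding the lever down there with the fingertips, the flap up. Do not touch the flap itself, do not lift the lever out of its fork, and leave the parts standing nearby where they are.

Things in the scene. Friction and masses are not known exactly. Their poses are not given: they have to be found in the camera images.
- rig: Fixed opener: black anodised base plate 12 mm thick, x within 57 mm, y -340 to +270 mm. Origin on the work surface below the fork in which the lever rocks (steel, 105 mm high); z up. +y runs along the lever to its short end and the chamber (black open box, y 135 to 245, x within 65, 72 mm high), -y to its long end; +x, away from the robot, is the way the stop slides out.
- lever: Loose aluminium bar 24 mm wide, 14 thick, 0.45 kg. Its steel cross pin (12 mm thick) lies in the fork's open slots, 85 mm above the work surface. Origin on the pin's axis, axes as the rig's at the start, when the bar slopes up 15 degrees to its long end (-y). Pressed there it rocks 26 degrees down to the bumper, with about 4 to 10 N; let go, the flap swings it back.
- pad (a point): Top centre of the flat pad (50 mm wide, 60 along the bar, 12 thick) at the lever's long end, 280 mm from the pin. At the start 163 mm above the work surface, 269 mm horizontally from the pin; half way down 280 mm; at the bumper 35 mm above the surface, 275 mm from the pin, sloping down outward by 11 degrees.
- short_end (a point): Centre of the round cross bar (18 mm thick, 40 mm long) at the lever's short end, 120 mm along the bar from the pin; it lies under the flap's overhanging lip and lifts it.
- bumper (a point): Top centre of the black rubber bumper, 30 mm across, on a bright washer on the base plate under the lever's pad, 20 mm above the work surface. The pad meets it at the end of the lever's stroke.
- flap (a joint): Opening angle of the heavy flap (dark steel plate 130 x 150 x 20 mm, about 3 kg, lying on the chamber): 0 closed, about 0.41 rad with the lever down on the bumper. It falls shut if the lever is let go. Its hinge is at the end far from the fork, at rig y = 242 mm, 73 mm above the work surface.
- flap_edge (a point): Middle of the upper edge of the flap's free end, 150 mm from the hinge axis, 93 mm above the work surface when closed; the last 43 mm here overhang the chamber towards the fork, above the lever's short end.
- stop (a joint): Travel of the sliding stop along rig +x: 0 to 15 mm at the start (under the lever, blocking it), 65 mm fully out at its end stop. Slides stiffly with about 3 N and stays where left.
- stop_post (a point): Top centre of the stop's upright steel post (14 mm thick, cap 22 mm across and 6 mm high), 165 mm above the work surface, at rig y = -140 mm, x = 75 mm plus the travel, on a slide 28 mm high. At travel 0 there are 56 mm free between the lever's edge and the post (63 mm from edge to post's axis); the lever's top there is 130 mm above the work surface.
- stop_column (a point): Top centre of the stop's grey blocking column (36 mm along rig x, 30 mm along y), 110 mm above the work surface, 75 mm from the post, at the start a few mm under the lever. Moves with the post.
- lens_tube: Bystander: black lens tube standing upright, 40 mm across, 85 mm high. Origin at the centre of its underside.
- thumb_block: Bystander: aluminium block 40 x 50 x 40 mm with a black thumb screw, 74 mm high in all. Origin at the centre of its underside.
- clamp_bar: Bystander: black clamp bar lying flat, 100 x 30 x 16 mm with two screw heads, 22 mm high. Origin at the centre of its underside.

How it is judged (in metres and radians):
On the way, in this order (a step that is already met when the one before it is completed fails the run):
1. the stop is pushed out from under the lever, the flap still closed (value of joint stop above 0.05 m and value of joint flap below 0.08 rad), for 0.1 s.
2. the flap is raised by the lever (value of joint flap above 0.365 rad and contact force between the fingers and lever above 1 N), for 0.3 s.
At the end, for the whole second after the job is handed in: The fingers still press the lever (over 1 N) and so hold the flap still at more than 0.365 rad (the pad within about 13 mm of its height on the bumper); the stop is out by more than 50 mm of its 65 mm; the lever's pin still lies in the fork (within 10 mm) (all of step 2 and value of joint stop above 0.05 m and distance between lever and rig below 0.095 m and velocity of joint flap between -0.1 and 0.1 rad/s); the arm keeps its last pose, push and grip.
It fails at once if the flap is touched by the robot (contact force between any of the fingers, the arm and flap above 0.5 N).
It fails at once if the flap is jerked up or dropped (faster than 2 rad/s) (velocity of joint flap above 2 rad/s or velocity of joint flap below -2 rad/s).
It fails at once if the lever is lifted or shifted out of its fork (pin over 15 mm from its place) (distance of lever from where it was at the start of the episode above 0.015 m).
It fails at once if a bystander is moved by more than 25 mm or lifted (distance of any of lens_tube, thumb_block, clamp_bar from where it was at the start of the episode above 0.025 m).
It also fails if it takes over 42 s, if anything falls off the work surface, if the arm or the gripper's body presses on something with over 40 N, if the wrist force passes 120 N, or if a joint passes its speed limit or range.

### The arm

A 6-joint arm with a two-finger parallel gripper is mounted at the origin on the work surface. World frame = base frame: x ahead of the robot, y to its left, z up, the work surface at z = 0. Lengths are in mm, angles in rad, forces in N, time in s.
With the tool pointing down it reaches from about 350 to 975 mm from the base axis. Payload 17.4 kg.
Tool frame: the origin (TCP) lies on the front face of the gripper's body, between the roots of the fingers; the fingertips stand 73 mm ahead of it and the grasp point (between the pads) lies 54 mm ahead of it (tips_ahead is the distance from the TCP to the fingertips, in mm); z points along the fingers, y is the line along which they close (so a half turn about z gives the same grasp; the last joint's range is limited). The gripper opens to 85 mm and grips with 20 to 120 N. Pads are 22 mm wide; open, the fingers measure 114 mm over their backs; the gripper's body (76 mm by 85 mm) begins 54 mm behind the grasp point. The pads swing forward as they close: fully open they stand 13 mm farther back than shut.
Start: joints at [1.125, 0.116, 1.442, -0, 1.584, -0.038], TCP at [267.707, 619.65, 303.903] pointing down, gripper open.
Joint ranges: [-2.83, 2.83], [-0.83, 2.19], [0.07, 2.5], [-1.14, 4.28], [0.01, 3], [-2.97, 2.97]. Speed limits (rad/s): [1.89, 1.89, 2.22, 3.14, 3.14, 3.14].

### API

Orientations are given as [roll, pitch, yaw] about the fixed x, y, z axes, in that order (R = Rz(yaw) Ry(pitch) Rx(roll)).
In Python, from rig import sense, read_camera, camera_model, hand_in, tips_ahead gives the robot as it stands.
- The arm moves only by the tool servo_tool, never from a script. Its argument "increments" is a list of rows, each a list of 7 numbers: the shift along the world's x, y, z each as a share of 40 mm, from -1 to 1, then the turn, a rotation vector about the world's x, y, z each as a share of 0.08 rad, from -1 to 1, then the gripper command: -1 is fully open, 1 is shut, values between are in proportion. In form: [[tx, ty, tz, ax, ay, az, grip], ...]. A call has 1 to 12 rows; each row shifts and turns the commanded pose from where the row before left it; what a row does not reach is not made up. A row lasts 1/8 s, in which the tool goes at most 62.5 mm and 10.7 degrees, less where a joint would pass 70% of its speed; a pose out of reach is approached as far as the arm can. A call with a number of a shift or a turn outside -1 to 1 is refused whole. A call with a gripper value outside its range is refused whole. The fingers move at their own pace and stop on an object; "squeeze" is the grip in N (left out, the last holds). Time passes only in rows, so rows that do not move let the fingers close. It gives the time, the measured TCP pose, the force, the opening and the grip force at its end, in the units of the state.
- sense(): the state, without advancing time (a new reading comes with each control period).
- read_camera(name): name is "scene" or "top" or "wrist"; returns the picture (420x560x3 uint8, red, green, blue); there is no depth.
- camera_model(name): a dict with "intrinsics" (3x3 intrinsics, pixels), "camera_from_world" (4x4, takes a point from world to camera coordinates); the wrist camera has in their place "hand_eye" (4x4, takes a point from camera to tool coordinates, whose origin is the TCP and whose axes are the flange's). Camera axes: x right, y up, looking along -z (the intrinsics and any distortion apply to the point x, -y, -z); pixel columns grow to the right and rows downward; lengths in mm; the calibration is good to about 2 mm. A picture is of the moment at which its call begins: read the wrist's pose just before it. camera_model takes no time and is no camera call.
- hand_in(): hands the job in; it is judged then, once.
The state is a dict: "time": time; "q": joint angles; "dq": joint speeds; "joint_torque": joint torques, N m; "position": TCP position; "tool_rot": TCP orientation; "contact_force": force on the tool from outside, world axes, zero at the start; "ft_torque": the same for the moment, N m; "finger_gap": finger opening in mm; "finger_force": force on a finger pad.
Only numpy, scipy, OpenCV 4.12 (cv2) and the standard library are available. Lean on these libraries where they do the work, as an engineer would, in place of code of your own. Each camera call takes 0.05 s, during which the arm holds its last target. There are 200 camera calls.

## Working session

There is one attempt and no reset: what is moved stays moved. The work goes in short steps, Python scripts to look and compute and a tool call to move; the robot and the scene stay as the last step left them, time stands still between calls to the robot, and variables do not carry over. Pictures are saved under pics/ and viewed, at most 10 in all, crops included, and the job is handed in when it is done.

Besides the shell and the picture viewer there is one more tool, called after "Request:" as name(argument=value, ...), one argument or row to a line, values as JSON. servo_tool: Moves the arm, as the interface text tells. Its arguments: {"type":"object","properties":{"increments":{"type":"array","items":{"type":"array","items":{"type":"number","minimum":-1,"maximum":1}}},"squeeze":{"type":"number"}},"required":["increments"]}

```bash
ls; mkdir -p pics; python3 - <<'E'
from rig import *
import cv2,json
s=sense();print({k:s[k] for k in('time','position','tool_rot','finger_gap')},tips_ahead)
for n in('scene','top'):
    cv2.imwrite(f'pics/{n}0.png',read_camera(n)[...,::-1]);print(n,camera_model(n))
print(camera_model('wrist'))
E
```

```text
pics
{'time': 0.0, 'position': array([267.64404124, 619.53870897, 303.16357203]), 'tool_rot': array([-3.14041773e+00, -3.83587103e-05,  2.73380365e+00]), 'finger_gap': 85.23746471709138} 72.6
scene {'intrinsics': array([[462.84298456,   0.        , 276.92382108],
       [  0.        , 462.84298456, 216.15147273],
       [  0.        ,   0.        ,   1.        ]]), 'camera_from_world': array([[-7.79799169e-01,  6.25883770e-01, -1.35189769e-02,
         4.15612530e+02],
       [-4.90526283e-01, -5.97452554e-01,  6.34377183e-01,
         2.74217429e+02],
       [ 3.88969436e-01,  5.01318214e-01,  7.72905445e-01,
        -1.36039387e+03],
       [ 0.00000000e+00,  0.00000000e+00,  0.00000000e+00,
         1.00000000e+00]])}
top {'intrinsics': array([[388.04792139,   0.        , 275.51575506],
       [  0.        , 388.04792139, 210.88215594],
       [  0.        ,   0.        ,   1.        ]]), 'camera_from_world': array([[ 1.01175692e-02, -9.99634435e-01,  2.50725316e-02,
         7.93305597e+01],
       [ 9.84533155e-01,  1.43442449e-02,  1.74610163e-01,
        -6.02553596e+02],
       [-1.74905978e-01,  2.29181082e-02,  9.84318373e-01,
        -9.53206812e+02],
       [ 0.00000000e+00,  0.00000000e+00,  0.00000000e+00,
         1.00000000e+00]])}
{'intrinsics': array([[315.86623777,   0.        , 281.58910924],
       [  0.        , 315.86623777, 207.0736273 ],
       [  0.        ,   0.        ,   1.        ]]), 'hand_eye': array([[ 9.71959300e-04,  9.65881719e-01,  2.58981776e-01,
         6.62104079e+01],
       [ 9.99999143e-01, -1.16594815e-03,  5.95445514e-04,
        -1.89999320e-01],
       [ 8.77089259e-04,  2.58980975e-01, -9.65882024e-01,
        -6.95458721e+01],
       [ 0.00000000e+00,  0.00000000e+00,  0.00000000e+00,
         1.00000000e+00]])}
```

View pics/top0.png

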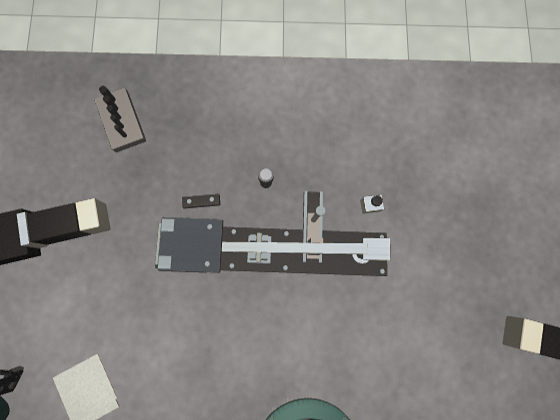

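View pics/scene0.png

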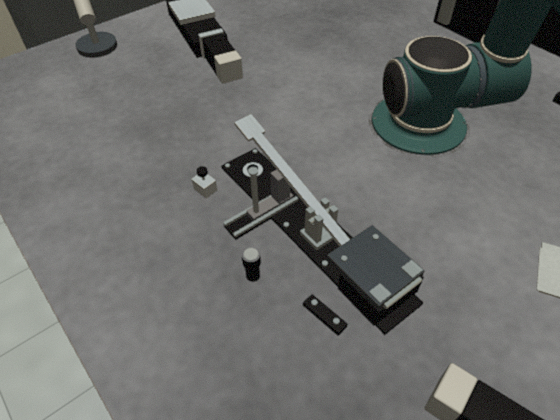

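Top: flap at left (190,245), lever running right to the pad (376,249), post cap (320,211), thumb block (373,203), lens tube (265,177), clamp bar (200,200). Next, an enlarged crop for accuracy.

```bash
python3 - <<'E'
import cv2
i=cv2.imread('pics/top0.png')[160:290,145:405]
cv2.imwrite('pics/c1.png',cv2.resize(i,None,fx=3,fy=3,interpolation=cv2.INTER_CUBIC))
E
cat > h.py <<'E'
import numpy as np
from rig import camera_model
def proj(n,P):
    m=camera_model(n);P=np.atleast_2d(P);c=P@m['camera_from_world'][:3,:3].T+m['camera_from_world'][:3,3]
    p=(c*[1,-1,-1])@m['intrinsics'].T
    return p[:,:2]/p[:,2:]
def ray(n,uv,z):
    m=camera_model(n);T=m['camera_from_world'];R=T[:3,:3];o=-R.T@T[:3,3]
    d=np.linalg.solve(m['intrinsics'],[*uv,1.])*[1,-1,-1];d=R.T@d
    return o+d*(z-o[2])/d[2]
E
python3 -c "
from h import *
from rig import sense
print(proj('top',[sense()['position'],[0,0,0]]))
for uv,z in [((376,249),163),((320.5,211),165),((260,247),100),((373.5,201),74),((265.5,175),85),((200.5,200.5),16)]: print(uv,ray('top',uv,z).round(1))
print(ray('scene',(251,127),163),ray('scene',(253,170),165))
"
```

```text
[[-23.53825946 367.38436196]
 [307.81101186 456.18009889]]
(376, 249) [ 497.1 -140.2  163. ]
(320.5, 211) [582.7 -14.2 165. ]
(260, 247) [503.6 124.6 100. ]
(373.5, 201) [ 627.  -163.5   74. ]
(265.5, 175) [688.  113.9  85. ]
(200.5, 200.5) [633.3 287.6  16. ]
[ 500.50756109 -136.07899503  163.        ] [585.04208571 -15.21642552 165.        ]
```

View pics/c1.png

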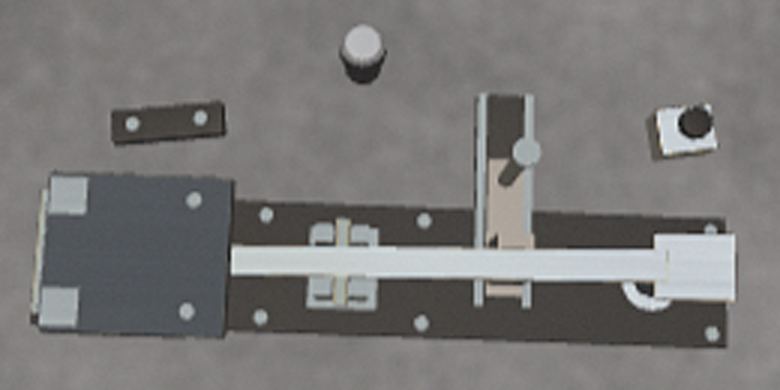

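```bash
python3 - <<'E'
from h import *
f=lambda u,v,z:ray('top',(u/3+145-1/3,v/3+160-1/3),z)[:2].round(1)
for n,p in dict(A=(266,214,14),B=(711,230,14),C=(260,317,14),D=(711,334,14),c1=(725,217,12),c2=(727,348,12),pad=(696,267,163),pf1=(735,234,161),pf2=(734,301,161),cap=(525,151,165),pin=(342,262,91),fl1=(234,179,93),fl2=(225,336,93)).items(): print(n,f(*p))
E
```

```text
A [552.3 197.5]
B [ 543.2 -199.1]
C [461.9 200.1]
D [ 451.4 -195.6]
c1 [ 555.3 -212.8]
c2 [ 439.5 -209.9]
pad [ 497.8 -141.8]
pf1 [ 523.6 -173.3]
pf2 [ 472.6 -170.4]
cap [585.  -12.3]
pin [504.3 128. ]
fl1 [571.2 217.8]
fl2 [443.7 220.7]
```

Request:
servo_tool(
  increments=[
    [0.5, -1, 0, 0, 0, 0.95, 1],
    [0.5, -1, 0, 0, 0, 0.95, 1],
    [0.5, -1, 0, 0, 0, 0.95, 1],
    [0.5, -1, 0, 0, 0, 0.95, 1],
    [0.5, -1, 0, 0, 0, 0.95, 1],
    [0.5, -1, 0, 0, 0, 0, 1],
    [0.5, -1, 0, 0, 0, 0, 1],
    [0.5, -1, 0, 0, 0, 0, 1],
    [0.5, -1, 0, 0, 0, 0, 1],
    [0.5, -1, 0, 0, 0, 0, 1],
  ],
)

```text
time: 1.35
position: [468.0, 218.2, 303.7]
tool_rot: [-3.142, -0.0, 3.114]
contact_force: [0.6, 0.2, 0.2]
finger_gap: 0.3
finger_force: 0.0
```

Request:
servo_tool(
  increments=[
    [0.3, -0.95, 0, 0, 0, 0, 1],
    [0.3, -0.95, 0, 0, 0, 0, 1],
    [0.3, -0.95, 0, 0, 0, 0, 1],
    [0.3, -0.95, 0, 0, 0, 0, 1],
    [0.35, -0.95, 0, 0, 0, 0, 1],
    [0.35, -1, -0.2, 0, 0, 0, 1],
    [0, 0, -0.5, 0, 0, 0, 1],
    [0, 0, 0, 0, 0, 0, 1],
  ],
)

```text
time: 2.35
position: [543.1, -10.1, 273.9]
tool_rot: [3.141, -0.003, 3.113]
contact_force: [-0.3, -0.1, -0.0]
finger_gap: -0.0
finger_force: 0.0
```

```bash
python3 - <<'E'
from rig import *
import cv2,numpy as np
print(sense()['position'])
a=read_camera('top')[150:300,250:420];b=read_camera('wrist')
cv2.imwrite('pics/p2.png',np.hstack([cv2.resize(b,(400,300)),cv2.resize(a,(340,300),interpolation=2)])[...,::-1])
E
```

```text
[543.08325708 -10.1118644  273.89102849]
```

View pics/p2.png

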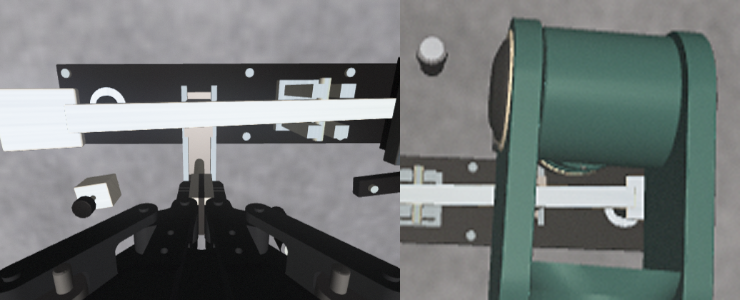

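Request:
servo_tool(
  increments=[
    [0, -0.08, -0.5, 0, 0, 0, 1],
    [0, 0, -0.5, 0, 0, 0, 1],
    [0, 0, -0.5, 0, 0, 0, 1],
    [0, 0, -0.1, 0, 0, 0, 1],
    [0, 0, 0, 0, 0, 0, 1],
  ],
)

```text
time: 3.08
position: [543.7, -13.5, 211.8]
tool_rot: [-3.142, -0.0, 3.114]
contact_force: [0.4, 0.5, 0.7]
finger_gap: -0.1
finger_force: 0.0
```

Request:
servo_tool(
  increments=[
    [0.2, 0, 0, 0, 0, 0, 1],
    [0.2, 0, 0, 0, 0, 0, 1],
    [0.2, -0.01, 0, 0, 0, 0, 1],
    [0.2, 0, 0, 0, 0, 0, 1],
    [0.2, -0.01, 0, 0, 0, 0, 1],
    [0.2, 0, 0, 0, 0, 0, 1],
    [0.2, -0.01, 0, 0, 0, 0, 1],
    [0.2, 0, 0, 0, 0, 0, 1],
  ],
)

```text
time: 4.08
position: [608.2, -14.8, 211.9]
tool_rot: [-3.142, -0.0, 3.114]
contact_force: [-3.3, -1.0, 2.2]
finger_gap: -0.1
finger_force: 1.5
```

Request:
servo_tool(
  increments=[
    [0.1, 0, 0, 0, 0, 0, 1],
    [0.1, 0, 0, 0, 0, 0, 1],
    [0.1, 0, 0, 0, 0, 0, 1],
    [0, 0, 0, 0, 0, 0, 1],
  ],
)

```text
time: 4.58
position: [619.9, -14.7, 211.8]
tool_rot: [3.141, 0.0, 3.114]
contact_force: [-0.4, 0.4, -0.4]
finger_gap: 0.2
finger_force: 0.0
```

Request:
servo_tool(
  increments=[
    [0.08, 0, 0, 0, 0, 0, 1],
    [0.08, 0, 0, 0, 0, 0, 1],
  ],
)

```text
time: 4.82
position: [623.1, -14.7, 211.3]
tool_rot: [-3.141, -0.011, 3.114]
contact_force: [-59.6, 0.2, 20.5]
finger_gap: 0.1
finger_force: 30.1
```

```bash
python3 - <<'E'
from rig import *
import cv2,numpy as np
print(sense()['position'],sense()['contact_force'])
b=read_camera('wrist');a=read_camera('scene')[80:290,150:430]
cv2.imwrite('pics/p3.png',np.hstack([cv2.resize(b,(400,300)),cv2.resize(a,(400,300),interpolation=2)])[...,::-1])
E
```

```text
[623.07268184 -14.65931273 211.3249183 ] [-59.618669     0.20362136  20.5339021 ]
```

View pics/p3.png

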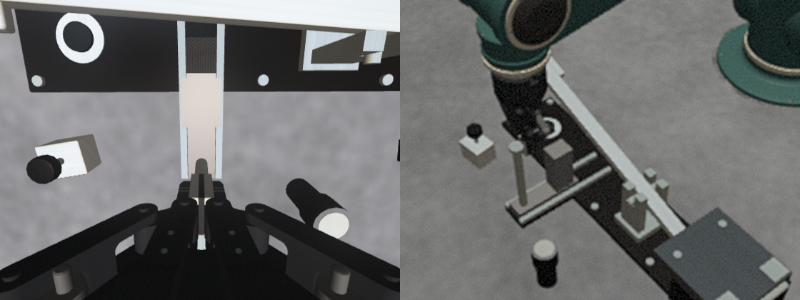

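The stop has hit its end stop (60 N), and the column is clear of the lever. Back off, rise and go above the pad.

Request:
servo_tool(
  increments=[
    [-0.3, 0, 0, 0, 0, 0, 1],
    [-0.2, 0, 0.7, 0, 0, 0, 1],
    [0, 0, 0.8, 0, 0, 0, 1],
    [-0.5, -0.6, 0, 0, 0, 0, 1],
    [-0.6, -0.75, 0, 0, 0, 0, 1],
    [-0.6, -0.75, 0, 0, 0, 0, 1],
    [-0.5, -0.65, 0, 0, 0, 0, 1],
    [-0.4, -0.4, 0, 0, 0, 0, 1],
    [0, 0, -0.3, 0, 0, 0, 1],
    [0, 0, 0, 0, 0, 0, 1],
  ],
)

```text
time: 6.18
position: [502.1, -140.3, 258.7]
tool_rot: [3.141, -0.001, 3.114]
contact_force: [0.6, 0.3, 0.0]
finger_gap: 0.4
finger_force: 0.0
```

```bash
python3 - <<'E'
from rig import *
import cv2,numpy as np
print(sense()['position'],sense()['contact_force'])
b=read_camera('wrist');a=read_camera('scene')[80:290,150:430]
cv2.imwrite('pics/p4.png',np.hstack([cv2.resize(b,(400,300)),cv2.resize(a,(400,300),interpolation=2)])[...,::-1])
E
```

```text
[ 502.11114026 -140.33784761  258.72187503] [0.56096521 0.2650073  0.00949874]
```

View pics/p4.png

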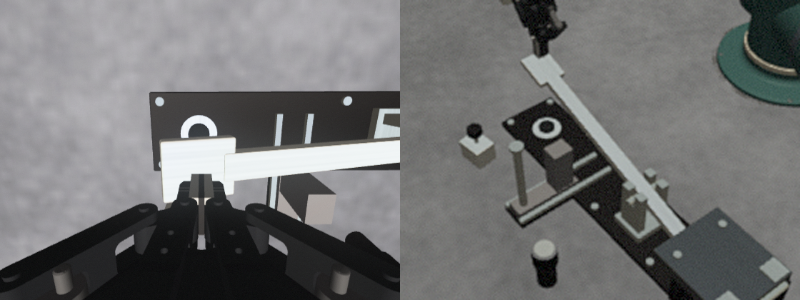

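Request:
servo_tool(
  increments=[
    [-0.07, 0, -0.2, 0, 0, 0, 1],
    [0, 0, -0.2, 0, 0, 0, 1],
    [0, 0, -0.15, 0, 0, 0, 1],
    [0, -0.04, -0.15, 0, 0, 0, 1],
    [0, -0.04, -0.15, 0, 0, 0, 1],
  ],
)

```text
time: 6.9
position: [499.5, -143.8, 226.2]
tool_rot: [3.141, 0.001, 3.114]
contact_force: [-1.9, 3.6, 6.1]
finger_gap: -0.2
finger_force: 3.8
```

Request:
servo_tool(
  increments=[
    [0, -0.04, -0.15, 0, 0, 0, 1],
    [0, -0.04, -0.15, 0, 0, 0, 1],
    [0, -0.04, -0.15, 0, 0, 0, 1],
    [0, -0.03, -0.15, 0, 0, 0, 1],
    [0, -0.02, -0.15, 0, 0, 0, 1],
    [0, -0.02, -0.15, 0, 0, 0, 1],
  ],
)

```text
time: 7.65
position: [499.7, -151.3, 190.3]
tool_rot: [3.141, 0.001, 3.114]
contact_force: [-0.6, 4.2, 7.6]
finger_gap: -0.2
finger_force: 4.2
```

Request:
servo_tool(
  increments=[
    [0, -0.02, -0.15, 0, 0, 0, 1],
    [0, -0.01, -0.15, 0, 0, 0, 1],
    [0, 0, -0.15, 0, 0, 0, 1],
    [0, 0, -0.15, 0, 0, 0, 1],
    [0, 0, -0.15, 0, 0, 0, 1],
    [0, 0, -0.15, 0, 0, 0, 1],
    [0, 0.02, -0.15, 0, 0, 0, 1],
    [0, 0.02, -0.15, 0, 0, 0, 1],
    [0, 0.03, -0.15, 0, 0, 0, 1],
    [0, 0.03, -0.15, 0, 0, 0, 1],
    [0, 0.03, -0.12, 0, 0, 0, 1],
  ],
)

```text
time: 9.02
position: [499.8, -148.4, 125.8]
tool_rot: [-3.139, 0.002, 3.114]
contact_force: [-1.0, -6.4, 8.3]
finger_gap: 0.2
finger_force: 4.2
```

Request:
servo_tool(
  increments=[
    [0, 0, -0.1, 0, 0, 0, 1],
    [0, 0, -0.1, 0, 0, 0, 1],
    [0, 0.02, -0.1, 0, 0, 0, 1],
    [0, 0.02, -0.06, 0, 0, 0, 1],
    [0, 0, 0, 0, 0, 0, 1],
  ],
)

```text
time: 9.65
position: [499.7, -146.5, 111.2]
tool_rot: [-3.14, 0.001, 3.114]
contact_force: [-0.1, -4.4, 4.4]
finger_gap: -0.2
finger_force: 2.9
```

Request:
servo_tool(
  increments=[
    [0, 0, -0.04, 0, 0, 0, 1],
    [0, 0, -0.04, 0, 0, 0, 1],
    [0, 0, 0, 0, 0, 0, 1],
  ],
)

```text
time: 10.02
position: [499.8, -146.3, 108.3]
tool_rot: [-3.141, 0.002, 3.114]
contact_force: [-0.7, -0.6, 7.7]
finger_gap: -0.3
finger_force: 3.8
```

Request:
servo_tool(
  increments=[
    [0, 0, -0.03, 0, 0, 0, 1],
    [0, 0, -0.03, 0, 0, 0, 1],
    [0, 0, 0, 0, 0, 0, 1],
  ],
)

```text
time: 10.4
position: [500.1, -146.2, 107.4]
tool_rot: [-3.141, 0.002, 3.114]
contact_force: [-9.7, 3.4, 27.0]
finger_gap: -0.3
finger_force: 13.0
```

Now on the bumper (27 N). A settling row and a check picture before handing in.

Request:
servo_tool(
  increments=[
    [0, 0, 0, 0, 0, 0, 1],
    [0, 0, 0, 0, 0, 0, 1],
    [0, 0, 0, 0, 0, 0, 1],
  ],
)

```text
time: 10.78
position: [500.1, -146.2, 107.4]
tool_rot: [-3.141, 0.002, 3.114]
contact_force: [-8.7, 2.6, 27.1]
finger_gap: -0.4
finger_force: 13.0
```

```bash
python3 - <<'E'
from rig import *
import cv2
print(sense()['position'],sense()['contact_force'])
a=read_camera('scene')[80:350,150:450]
cv2.imwrite('pics/p5.png',cv2.resize(a,None,fx=2,fy=2)[...,::-1])
E
```

```text
[ 500.07974363 -146.21319609  107.4112619 ] [-8.72083177  2.59756633 27.05562129]
```

View pics/p5.png

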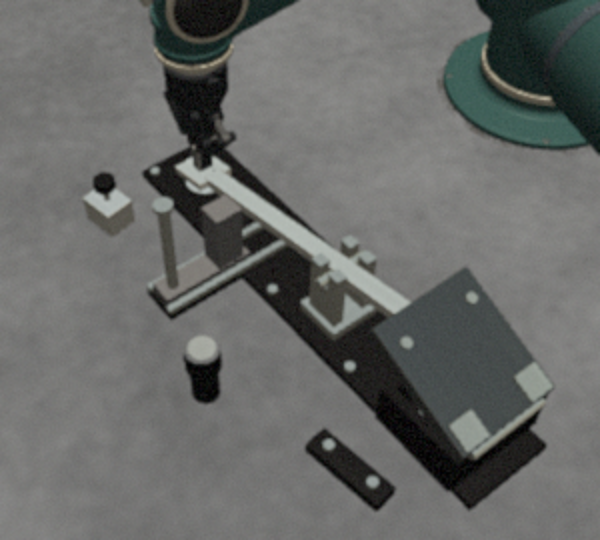

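The flap is up, the lever is in the fork with its pad (200,165) held on the bumper, the stop is out and the bystanders are undisturbed.

```bash
python3 -c "
from rig import hand_in
print(hand_in())"
```

```text
the job is handed in; nothing more can be done
None
```

I pushed the stop out to its end stop, then pressed the lever slowly down onto the bumper. I handed in at about 11 s with the fingertips still pressing it there at about 27 N and the flap up; the hand-in returned no verdict.

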